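# Fit the bayonet cartridge of the bench air filter

### The arm

A 7-joint arm with a two-finger parallel gripper is mounted at the origin on a cart in front of the work surface, level with it; the furniture and walls round the work are solid. World frame = base frame: x ahead of the robot, y to its left, z up, the work surface at z = 0. Lengths are in m, angles in degrees, forces in N, time in s.
With the tool pointing down it reaches from about 0.425 to 0.95 m from the base axis. Payload 4.7 kg.
Tool frame: the origin (TCP) lies midway between the tips of the shut fingers; the grasp point (between the pads) lies robot.grasp_offset behind it (robot.grasp_offset is the distance from the TCP to the grasp point, in m); z points along the fingers, y is the direction in which the jaws open and shut (so a half turn about z gives the same grasp; the last joint's range is limited). The gripper opens to 87 mm and grips with 3 to 60 N. Pads are 19 mm wide; open, the fingers measure 117 mm over their backs; the gripper's body (75 mm by 190 mm) begins 51 mm behind the grasp point.
Start: joints at [-77.401, 26.849, -2.785, 87.806, 1.381, 65.374, -4.715], TCP at [0.166, 0.654, 0.223] pointing down, gripper open.
Joint ranges: [-148.3, 148.3], [-19.14, 114.17], [-79.39, 73.82], [5.75, 140.21], [-59.74, 239.74], [12.07, 113.84], [-152.46, 152.46]. Speed limits (degrees/s): [147.25, 147.25, 180, 180, 180, 180, 180].

### API

Orientations are given as [roll, pitch, yaw] about the fixed x, y, z axes, in that order (R = Rz(yaw) Ry(pitch) Rx(roll)).
In Python, from workcell import telemetry, grab_frame, get_calibration, close_job, models, robot gives the robot as it stands.
- The arm moves only by the tool apply_moves, never from a script. Its argument "commands" is a list that holds one entry, the list of rows, each a list of 6 numbers: the shift along the tool's x, y, z as a fraction of full scale, then the turn, a rotation vector about the tool's x, y, z as a fraction of full scale. A call has 1 to 10 rows; each row is the pose to reach, as a shift and turn from the pose commanded when the call began, along the tool's axes at that moment; what a row does not reach only later rows make up. Full scale, the value 1, is 200 mm for a shift and 60 degrees for a turn. A row lasts 1/12 s, in which the tool goes at most 41.7 mm and 7.16 degrees, less where a joint would pass 70% of its speed; a pose out of reach is approached as far as the arm can. A call with a number of a shift or a turn outside -1 to 1 is refused whole. A call with a gripper value outside its range is refused whole. "claw" is the opening, from 0 (shut) to 1 (fully open), set as the call begins (left out, the last holds). The fingers move at their own pace and stop on an object; "force" is the grip in N (left out, the last holds). Time passes only in rows, so rows that repeat a pose let the fingers close. It gives the time, the measured TCP pose, the force and the opening at its end, in the units of the state.
- telemetry.sense(): the state, without advancing time (a new reading comes with each control period).
- grab_frame(name): name is "scene" or "top"; returns the picture (420x560x3 uint8, red, green, blue); there is no depth.
- get_calibration(name): a dict with "K" (3x3 intrinsics, pixels), "D" ([k1, k2, p1, p2, k3] as OpenCV has them; the pictures are not rectified), "eye" and "rotation" of the camera in the world. Camera axes: x right, y down, z forward; pixel columns grow to the right and rows downward; lengths in m; the calibration is good to about 2 mm. A picture is of the moment at which its call begins. get_calibration takes no time and is no camera call.
- close_job(): hands the job in, once; it reports no verdict.
Trained networks look in the newest picture that a camera, given by its name, has taken for a name from the list of things; names that differ only in an ending like _2 or _b are one class to them, and where a whole thing is asked for, a point or a joint stands for the part that bears it (a point fixed in the world has none). Each returns a list of dicts, best first, with "confidence" (0 to 1); they miss things now and then, are a little off and sometimes report something else, mostly with a low value. They report only what shows in the picture. A call takes as long as a camera call. They do not tell look-alikes from the thing itself.
- models.trace(camera, target): "region" (420x560 bool, what is visible of it) and "pixel" ([column, row] in pixels, amid what is visible of it).
- models.spot_point(camera, target): "pixel" ([column, row] in pixels: a listed point, or the origin of a listed thing).
The state is a dict: "clock": time; "qpos": joint angles; "dq": joint speeds; "joint_torque": joint torques, N m; "position": TCP position; "ee_rot": TCP orientation; "wrist_force": force on the tool from outside, world axes, zero at the start; "torque": the same for the moment, N m; "opening": opening from 0.0 (shut) to 1.0 (fully open).
Only numpy, scipy, OpenCV 4.12 (cv2) and the standard library are available. Lean on these libraries where they do the work, as an engineer would, in place of code of your own. Each camera call takes 0.05 s, during which the arm holds its last target.

### The job

Fit the loose blue-and-white filter cartridge into the grey air-filter head: feel for the place where its lugs drop into the slots, push it in against the spring, and twist it clockwise to the stop so that it locks upright in the head and stays in when you let go. Press and twist with feeling, so that the sprung socket is never driven down onto its stop and the contact forces on the head never add up to more than 40 N, and leave the other things on the bench where they are.

Things in the scene. Friction and masses are not known exactly. Their poses are not given: they have to be found in the camera images.
- cartridge: Loose round filter cartridge, 77 to 143 g, standing upright. Origin: centre of its underside; z up its axis. White plug of radius 22 mm, its nose tapering to 17 mm over the lowest 9 mm; three blue lugs on it; blue flange of radius 30 mm at z = 23.5 to 29.5 mm with a yellow dot above each lug; blue grip bar on top, to z = 57.5 mm.
- grip_bar (a point): Centre of the cartridge's blue grip bar, on its axis at z = 44 mm. The bar is 48 mm long (along cartridge x), 14 mm wide (along y), from z = 29.5 to 57.5 mm. Grip the 14 mm width from above.
- lug (a point): Outer end of one lug, at radius 28.5 mm on the cartridge's +x side. The three lugs are alike, at 0, 120 and 240 degrees from cartridge x; each 8 mm wide, from z = 10 to 15 mm. Turning them under load, on the ring or below its lip, takes less than 0.15 N m; at the stop the torque rises at once, and 0.15 to 0.3 N m above the free turning is firm enough.
- filter_head: Grey air-filter head fixed to the bench. Origin: centre of its underside, z up the socket's axis. 110 x 110 x 16 mm foot, sleeve of radius 46 mm up to 44 mm, brass fittings out to 66 mm on +y and -y, gauge on -x. A cartridge locked in it has its origin 43.5 mm above this one; turned but short of the lock 41 mm; let go in the slots it is pushed up to 48 mm.
- rim (a point): Centre of the socket's rim when unloaded, 62 mm above the head's origin. The dark socket (radius 37 mm) is sprung: it sinks from 3 N on, 1 N per mm, to a hard stop at 12 mm and 15 N. In it is a ring, bore radius 23.2 mm, flush with the rim, with three slots for the lugs. Lugs off the slots rest on it (cartridge origin 10 mm below the rim); at the slots they drop in, and the load falls.
- slot_nominal (a point): Nominal place of one slot, on head +x at radius 27 mm; others 120 degrees on. The true slots, not measured, are all turned from here by one unknown angle, up to 0.42 rad either way; play of a lug only 0.06 rad either side. Below the 6 mm lip lugs turn clockwise (from above) about 0.77 rad from mid-slot to a hard stop; there (last 0.1 rad) a 2.5 mm notch up into the lip locks them.
- ejector_top (a point): Top of the white sprung ejector in the socket, 48 mm above the head's origin. It pushes up the cartridge's underside with 2.5 N at first, 6.3 N when the flange meets the rim. To turn, lugs must be below the lip: flange on the rim or under 2 mm above it. Holding it in takes about 7 to 11 N. Let go at the stop, it lifts the lugs into the notches, flange 5 mm above the rim.
- magnet_dish: Steel dish of screws, 92 mm wide, 21 mm tall; bystander. Origin: centre of its underside.
- multimeter: Teal multimeter, 141 x 71 x 40 mm; bystander. Origin: centre of its underside.
- tape_blk: Roll of black tape, 70 mm wide, 20 mm tall; bystander. Origin: centre of its underside.
- screwdriver_red: Red screwdriver, 188 mm long, lying flat; bystander. Origin: centre of its underside.
- socket (a joint): How far the sprung dark socket of the filter head has sunk under load, in m: 0 unloaded, 0.012 on its hard stop. It must not be driven onto that stop (over 0.0115, about 14.5 N).
Things that resemble listed ones, but are neither listed nor needed, are in the scene too. There is more than one size of the cartridge; the one meant has the size given above.

How it is judged (in metres and radians):
On the way, in this order (a step that is already met when the one before it is completed fails the run):
1. the cartridge is brought over the filter head (z of cartridge in the frame of filter_head above 0.05 m and horizontal distance between cartridge and filter_head below 0.02 m), for 0.1 s.
2. it is pushed in against the spring, its origin less than 39.5 mm above that of the head (z of cartridge in the frame of filter_head below 0.0395 m and horizontal distance between cartridge and filter_head below 0.004 m), for 0.1 s.
At the end, for the whole second after the job is handed in: The cartridge is locked in the notches at the stop: let go and at rest, its origin 42.2 to 45.5 mm above that of the filter head and within 3 mm of its axis, tilted less than 0.06 rad (z of cartridge in the frame of filter_head between 0.0422 and 0.0455 m and horizontal distance between cartridge and filter_head below 0.003 m and angle between cartridge's own z axis and vertical below 0.06 rad and linear speed of cartridge below 0.01 m/s); the robot touches nothing.
It fails at once if the contact forces between the cartridge and the filter head add up to more than 40 N (contact force between cartridge and filter_head above 40 N).
It fails at once if the sprung socket is driven down onto its stop (sunk more than 11.5 mm) (value of joint socket above 0.0115 m).
It fails at once if a bystander is moved by more than 20 mm (distance of any of magnet_dish, multimeter, tape_blk, screwdriver_red from where it was at the start of the episode above 0.02 m).
It also fails if it takes over 72 s, if anything falls off the work surface, if the arm or the gripper's body presses on something with over 40 N, if the wrist force passes 120 N, or if a joint passes its speed limit or range.

## Working session

There is one attempt and no reset: what is moved stays moved. The work goes in short steps, Python scripts to look and compute and a tool call to move; the robot and the scene stay as the last step left them, time stands still between calls to the robot, and variables do not carry over. Pictures are saved under pics/ and viewed, and the job is handed in when it is done.

Besides the shell and the picture viewer there is one more tool, called after ">>>" as name([rows], argument=value, ...), one row to a line, values as JSON. apply_moves: Moves the arm, as the interface text tells. Shift numbers are shares of 200 mm and turn numbers shares of 60 degrees, none past 1 either way. Its arguments: {"type":"object","properties":{"commands":{"type":"array"},"claw":{"type":"number"},"force":{"type":"number"}},"required":["commands"]}

```bash
ls; mkdir -p pics; python3 - <<'E'
from workcell import telemetry, grab_frame, get_calibration, models, robot
import cv2
print(telemetry.sense()); print(robot.grasp_offset)
for n in ("scene","top"):
    im=grab_frame(n); cv2.imwrite(f"pics/{n}0.png",cv2.cvtColor(im,cv2.COLOR_RGB2BGR))
    c=get_calibration(n); print(n,c)
    for t in ("cartridge","filter_head","grip_bar","rim","lug","slot_nominal"):
        print(t,[(round(d['confidence'],2),[round(float(v),1) for v in d['pixel']]) for d in models.spot_point(n,t)])
print(telemetry.sense()['clock'])
E
```

```text
pics
{'clock': 0.0, 'qpos': array([-77.40144513,  26.8969782 ,  -2.7830334 ,  87.87477782,
         1.38297036,  65.37380387,  -4.7155391 ]), 'dq': array([-0.03226942,  0.04374681, -0.08531087, -0.0075063 , -0.05531453,
       -0.01251119, -0.00028858]), 'joint_torque': array([ 8.81796745e-05, -5.07986176e+01, -8.08766135e-02, -2.36149514e+01,
       -6.14192057e-02,  3.81668285e-02,  1.79732615e-04]), 'position': array([0.16606888, 0.65363038, 0.22149544]), 'ee_rot': array([-1.79888248e+02,  6.62688461e-03,  1.65747110e+02]), 'wrist_force': array([-0.47312294,  0.1634809 , -0.92686375]), 'torque': array([ 0.00735235,  0.03028102, -0.08684463]), 'opening': 1.0023204372564836}
0.0187
scene {'K': array([[412.61607199,   0.        , 278.36479567],
       [  0.        , 412.61607199, 211.9793933 ],
       [  0.        ,   0.        ,   1.        ]]), 'D': array([-0.12420954,  0.        ,  0.        ,  0.        ,  0.        ]), 'eye': array([-0.06780694, -0.37193443,  0.67933307]), 'rotation': array([-129.24705437,    1.34268082,  -58.32199725])}
cartridge [(0.94, [271.8, 261.7]), (0.81,
[... 346 characters left out ...]
[527.95035348,   0.        , 281.28336219],
       [  0.        , 527.95035348, 212.41264517],
       [  0.        ,   0.        ,   1.        ]]), 'D': array([-0.05428874,  0.        ,  0.        ,  0.        ,  0.        ]), 'eye': array([0.43367946, 0.04403534, 1.55881176]), 'rotation': array([-1.74644192e+02, -1.15191659e-01, -8.99039089e+01])}
cartridge [(0.62, [261.4, 235.5])]
filter_head [(0.67, [341.7, 245.0])]
grip_bar [(0.67, [298.1, 250.4]), (0.52, [263.2, 231.4]), (0.44, [230.7, 234.7])]
rim [(0.72, [348.5, 246.3]), (0.51, [355.7, 186.7]), (0.49, [340.5, 247.9])]
lug [(0.87, [262.5, 220.4]), (0.76, [292.9, 260.7]), (0.62, [223.3, 237.0])]
slot_nominal [(0.64, [344.9, 240.8])]
0.7
```

```bash
python3 - <<'E'
import cv2,numpy as np
a=cv2.imread("pics/scene0.png");b=cv2.imread("pics/top0.png")
cv2.imwrite("pics/s_crop.png",cv2.resize(a[190:330,160:400],None,fx=3.3,fy=3.3,interpolation=cv2.INTER_CUBIC))
cv2.imwrite("pics/t_crop.png",cv2.resize(b[180:310,200:400],None,fx=4,fy=4,interpolation=cv2.INTER_CUBIC))
E
```

```text
(no output)
```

View pics/scene0.png

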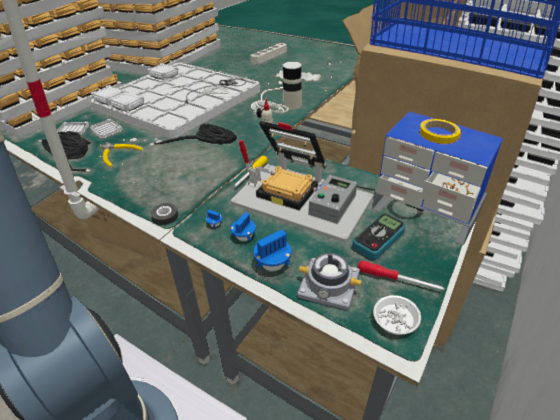

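View pics/top0.png

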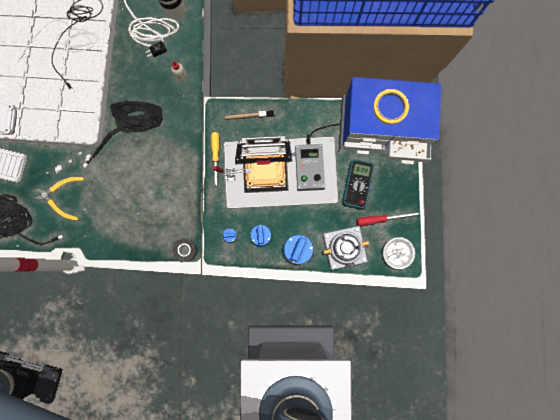

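```bash
sleep 1
```

```text
(no output)
```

View pics/s_crop.png

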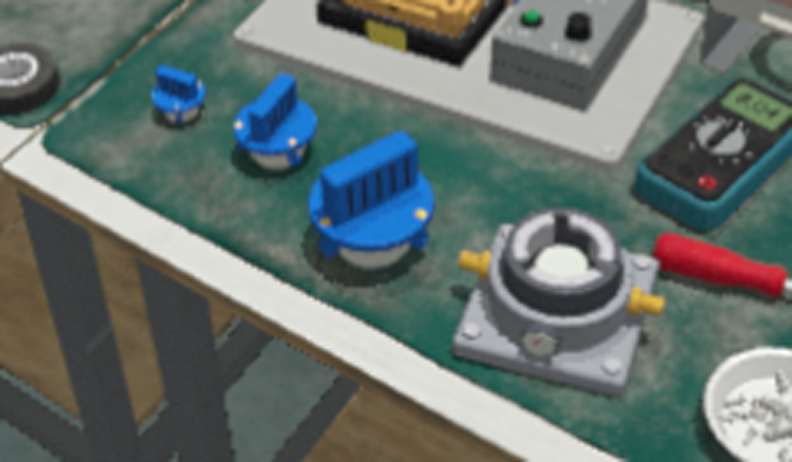

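View pics/t_crop.png

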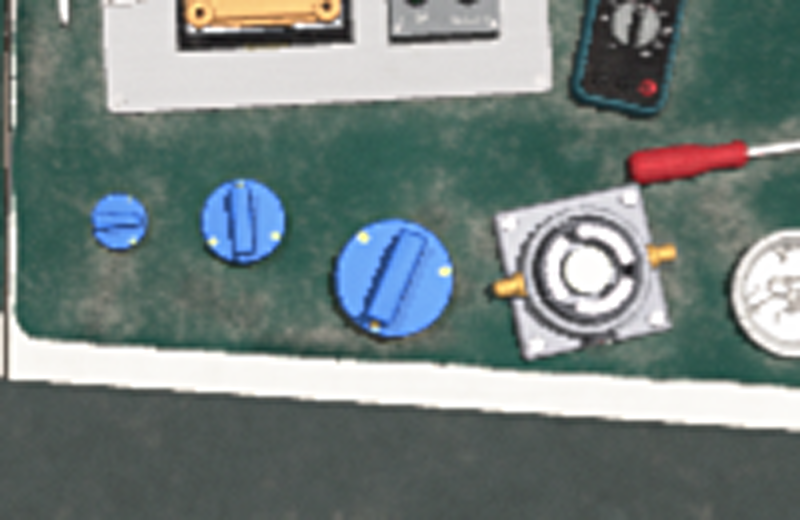

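The candidates for the cartridge in the top view are small (230,235), middle (261,235) and large (298,250). The middle one's flange is about 21 px across, or about 61 mm, which matches the 60 mm given. The head is at (346,247) with the gauge facing the robot. Next I measure them more accurately.

```bash
cat > h.py <<'E'
import numpy as np, cv2
from scipy.spatial.transform import Rotation as R
from scipy.optimize import least_squares
from workcell import telemetry, grab_frame, get_calibration, models
def cam(n):
    c=get_calibration(n); Rm=R.from_euler('xyz',c['rotation'],degrees=True).as_matrix()
    return np.array(c['K']),np.array(c['D']),np.array(c['eye']),Rm
def unproj(n,px,z):
    K,D,e,Rm=cam(n); p=cv2.undistortPoints(np.array(px,float).reshape(-1,1,2),K,D).reshape(-1,2)
    d=np.c_[p,np.ones(len(p))]@Rm.T
    return e+d*((z-e[2])/d[:,2])[:,None]
def proj(n,P):
    K,D,e,Rm=cam(n); Pc=(np.atleast_2d(P)-e)@Rm
    return cv2.projectPoints(Pc,np.zeros(3),np.zeros(3),K,D)[0].reshape(-1,2)
def rectify(n,c,z,half,ppm,im):
    """orthographic patch of plane z: rows down=-x? -> u right=-y, v down=-x (like top view)"""
    N=int(2*half*ppm)
    v,u=np.mgrid[0:N,0:N]; x=c[0]+half-v/ppm; y=c[1]+half-u/ppm
    m=proj(n,np.c_[x.ravel(),y.ravel(),np.full(x.size,z)]).reshape(N,N,2).astype(np.float32)
    return cv2.remap(im,m[...,0],m[...,1],cv2.INTER_CUBIC)
E
python3 - <<'E'
from h import *
top=cv2.imread("pics/top0.png");sc=cv2.imread("pics/scene0.png")
print("rough",unproj("top",[[261,235],[230,235],[298,250]],.0295),unproj("top",[[346,247]],.062))
# both cams: cart (spots), head
for t,z in(("top",0.044),("scene",0.044)):
    for d in models.spot_point(t,"grip_bar"): print(t,d['confidence'],unproj(t,[d['pixel']],z).round(4))
for t in("top","scene"):
    for d in models.spot_point(t,"rim"): print(t,'rim',d['confidence'],unproj(t,[d['pixel']],.062).round(4))
hsv=cv2.cvtColor(top,cv2.COLOR_BGR2HSV)
m=((hsv[...,0]>95)&(hsv[...,0]<125)&(hsv[...,1]>100)).astype(np.uint8)
k,l,st,ce=cv2.connectedComponentsWithStats(m)
for i in range(1,k):
    if 15<ce[i][0]-0 and 200<ce[i][0]<330 and ce[i][1]>210 and st[i][4]>30:
        cs=max(cv2.findContours((l==i).astype(np.uint8),0,1)[0],key=len).reshape(-1,2)
        W=unproj("top",cs,.0295)[:,:2]
        c,r=cv2.minEnclosingCircle(W.astype(np.float32)); f=least_squares(lambda p:np.hypot(*(W-p[:2]).T)-p[2],[*W.mean(0),.03],loss='soft_l1',f_scale=.001).x
        print(ce[i],st[i],"circ",f.round(4))
c=unproj("top",[[261,235]],.0295)[0]; hd=unproj("top",[[346,247]],.062)[0]
out=np.hstack([rectify("top",c,.0295,.045,4400,top),rectify("scene",c,.0295,.045,4400,sc)]);cv2.imwrite("pics/rc.png",out)
out=np.hstack([rectify("top",hd,.062,.05,4000,top),rectify("scene",hd,.062,.05,4000,sc)]);cv2.imwrite("pics/rh.png",out)
print(c,hd)
E
```

```text
rough [[ 0.51120077  0.09987362  0.0295    ]
 [ 0.51101249  0.18976048  0.0295    ]
 [ 0.4679968  -0.00731381  0.0295    ]] [[ 0.47590739 -0.142301    0.062     ]]
top 0.67 [[ 0.4665 -0.0071  0.044 ]]
top 0.52 [[0.5208 0.0931 0.044 ]]
top 0.44 [[0.5111 0.1864 0.044 ]]
scene 0.86 [[0.4911 0.0006 0.044 ]]
scene 0.78 [[0.4869 0.1793 0.044 ]]
scene 0.71 [[0.5188 0.105  0.044 ]]
top rim 0.72 [[ 0.4779 -0.1494  0.062 ]]
top rim 0.51 [[ 0.6484 -0.1718  0.062 ]]
top rim 0.49 [[ 0.4733 -0.1267  0.062 ]]
scene rim 0.82 [[ 0.477  -0.1507  0.062 ]]
[260.31578947 234.73130194] [250 224  22  22 361] circ [0.5119 0.1019 0.0299]
[229.1242236  234.67701863] [222 228  15  15 161] circ [0.5119 0.1922 0.0196]
[297.83527697 249.01311953] [283 234  30  31 686] circ [ 0.4711 -0.0067  0.0417]
[0.51120077 0.09987362 0.0295    ] [ 0.47590739 -0.142301    0.062     ]
```

View pics/rc.png

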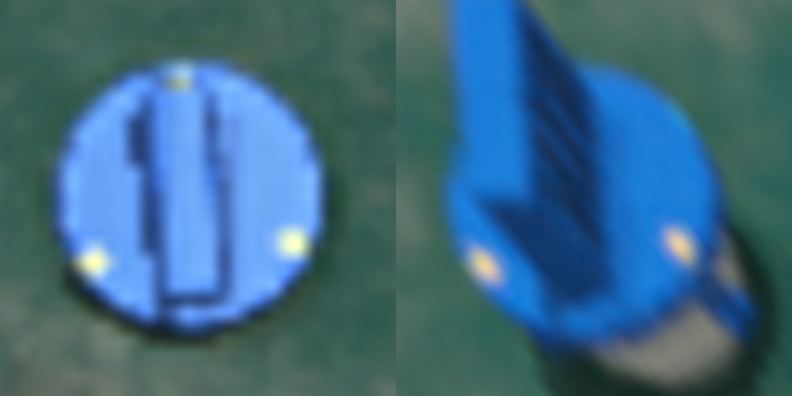

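View pics/rh.png

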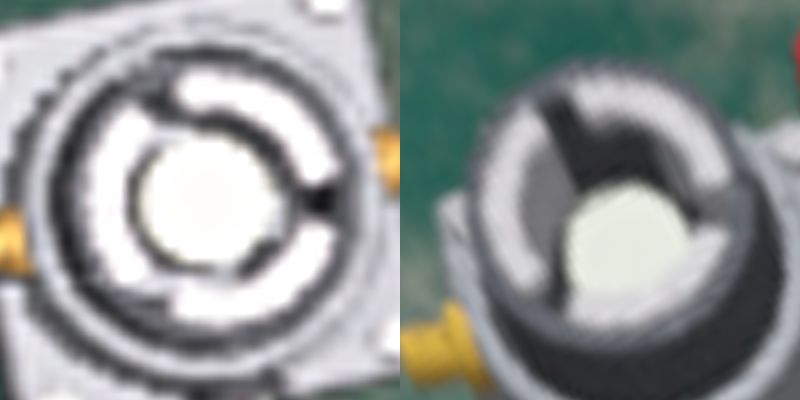

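```bash
python3 - <<'E'
from h import *
from scipy.ndimage import map_coordinates
from scipy.optimize import minimize
for n in("top","scene"):
    g=cv2.cvtColor(cv2.imread(f"pics/{n}0.png"),cv2.COLOR_BGR2GRAY).astype(float)
    th=np.radians(np.arange(0,360,2)); 
    def samp(cx,cy,r):
        P=np.c_[cx+r*np.cos(th),cy+r*np.sin(th),np.full(th.size,.062)]
        p=proj(n,P); return map_coordinates(g,[p[:,1],p[:,0]],order=1)
    def cost(p):
        cx,cy,a=p; s=0
        d=np.abs((th-a+np.pi/3)%(2*np.pi/3)-np.pi/3)
        for r in(.0255,.0275,.0295):
            w=np.clip((d*r-.0045)/.002,0,1)
            v=samp(cx,cy,r); s-=np.corrcoef(w,v)[0,1]
        # dark outside band
        s+=(samp(cx,cy,.0345).mean()-np.mean([samp(cx,cy,r).mean() for r in(.0255,.0275,.0295)]))/150
        return s
    best=None
    for a in np.radians(np.arange(-10,45,8)):
      for dx in(-.003,0,.003):
        for dy in(-.003,0,.003):
          f=minimize(cost,[.475+dx,-.144+dy,a],method='Nelder-Mead',options=dict(initial_simplex=[[.475+dx,-.144+dy,a],[.478+dx,-.144+dy,a],[.475+dx,-.141+dy,a],[.475+dx,-.144+dy,a+.15]],maxiter=150))
          if best is None or f.fun<best.fun: best=f
    print(n,best.x[:2].round(4),np.degrees(best.x[2]).round(1),best.fun)
    for r in(.02,.0232,.0255,.0275,.0295,.032,.0345,.037,.0395): print(r,samp(best.x[0],best.x[1],r)[::6].astype(int))
E
```

```text
Traceback (most recent call last):
  File "h.py", line 13, in proj
    K,D,e,Rm=cam(n); Pc=(np.atleast_2d(P)-e)@Rm
             ~~~^^^
  File "h.py", line 6, in cam
    c=get_calibration(n); Rm=R.from_euler('xyz',c['rotation'],degrees=True).as_matrix()
ValueError: time passes only in moves, steps and waits
```

```bash
sed -i 's/^def cam/import functools\n@functools.lru_cache\ndef cam/' h.py; cat > fit.py <<'E'
from h import *
from scipy.ndimage import map_coordinates
from scipy.optimize import minimize
for n in("top","scene"):
    g=cv2.cvtColor(cv2.imread(f"pics/{n}0.png"),cv2.COLOR_BGR2GRAY).astype(float)
    th=np.radians(np.arange(0,360,2)); 
    def samp(cx,cy,r):
        P=np.c_[cx+r*np.cos(th),cy+r*np.sin(th),np.full(th.size,.062)]
        p=proj(n,P); return map_coordinates(g,[p[:,1],p[:,0]],order=1)
    def cost(p):
        cx,cy,a=p; s=0
        d=np.abs((th-a+np.pi/3)%(2*np.pi/3)-np.pi/3)
        for r in(.0255,.0275,.0295):
            w=np.clip((d*r-.0045)/.002,0,1)
            v=samp(cx,cy,r); s-=np.corrcoef(w,v)[0,1]
        s+=(samp(cx,cy,.0345).mean()-np.mean([samp(cx,cy,r).mean() for r in(.0255,.0275,.0295)]))/150
        return s
    best=None
    for a in np.radians(np.arange(-10,45,8)):
      for dx in(-.003,0,.003):
        for dy in(-.003,0,.003):
          f=minimize(cost,[.475+dx,-.144+dy,a],method='Nelder-Mead',options=dict(initial_simplex=[[.475+dx,-.144+dy,a],[.478+dx,-.144+dy,a],[.475+dx,-.141+dy,a],[.475+dx,-.144+dy,a+.15]],maxiter=100))
          if best is None or f.fun<best.fun: best=f
    print(n,best.x[:2].round(4),np.degrees(best.x[2]).round(1),best.fun)
    for r in(.02,.0255,.0275,.0295,.032,.0345,.037,.0395): print(r,samp(best.x[0],best.x[1],r)[::6].astype(int))
E
python3 fit.py
```

```text
top [ 0.4759 -0.1452] 28.4 -3.448484122857041
0.02 [ 71  98 167 214 181 147 131 101 100 143 130 125 115 161 204 196 181 115
 102 115 144 144 109  92  97  94  81  81  85  73]
0.0255 [254 236  81 158 254 254 254 254 249 255 252 254 217 195 254 255 251 253
 253 254 249 233  63  85 246 246 249 254 255 240]
0.0275 [255 247  76 133 254 255 254 254 248 251 250 254 201 143 255 255 255 255
 254 255 255 254  56  65 254 255 254 254 255 255]
0.0295 [243 233  87 122 254 248 251 229 222 238 233 249 150 118 230 225 234 238
 249 255 252 251  64  64 251 251 245 250 245 243]
0.032 [199 183 109 112 182 172 183 166 159 165 156 162 103 111 142 161 151 175
 194 174 193 165  84  84 190 185 186 203 190 178]
0.0345 [119 124 118 106 113 106 104 115 105  95  97  97  94  96  98  97 106 108
 108 109 120 122 106 107 135 127 115 122 112 115]
0.037 [ 74  94 138 125  77  73  60  65  55  56  70  61  73  65  84  85 118 112
 119 137 129 143 151 149 142 146 132 130 107 102]
0.0395 [163 164 173 178 128  98  92  77  78  84  83  98 122 132 144 155 176 183
 174 191 186 183 202 196 188 209 178 183 186 168]
scene [ 0.4753 -0.
[... 366 characters left out ...]
13
 205 211 212 200 105 128 213 212 208 216 211 204]
0.0295 [192 186  92  98 197 191 186 195 200 190 191 186 102  89 191 194 194 180
 183 193 188 192 106 128 196 197 192 197 199 190]
0.032 [145 147 112 112 146 145 142 139 146 130 132 126 102 103 138 144 140 133
 139 132 131 133 103 113 132 134 142 143 146 140]
0.0345 [106 109  99 100 107 115 100 101 121 114 101  98 100 102 103 107 104 110
 109 104 103 103  99  94 105 104 101 102 103  99]
0.037 [ 85  86  83  85  93  96  85 100 170 149 125  79  67  76  73  76  75  84
  81  78  76  76  71  83 142 125  89  96  94  84]
0.0395 [ 75  72  76  81  89  81  81  91 172 173 165 102  49  49  49  53  54  56
  55  53  53  53  58 127 169 107  85  96  91  78]
```

```bash
cat > mv.py <<'E'
import sys
from h import *
def plan(x,y,z,yaw):
    s=telemetry.sense(); p=np.array(s['position']); A=R.from_euler('xyz',s['ee_rot'],degrees=True)
    B=R.from_euler('xyz',[180,0,yaw],degrees=True)
    d=A.inv().apply(np.array([x,y,z])-p)/.2; r=(A.inv()*B).as_rotvec(degrees=True)/60
    print("t %.2f"%s['clock'],"pos",p.round(4),"rot",s['ee_rot'].round(2),"F",s['wrist_force'].round(2),"M",s['torque'].round(3),"op",round(s['opening'],3),"q",s['qpos'].round(0))
    print("rem rows: shift",d.round(4),"turn",r.round(4))
if __name__=="__main__": plan(*map(float,sys.argv[1:]))
E
python3 mv.py 0.26 0.50 0.20 125; python3 mv.py 0.511 0.102 0.15 5
```

```text
t 0.90 pos [0.1662 0.6542 0.2226] rot [180.    -0.   165.75] F [0.87 0.18 0.18] M [0.026 0.014 0.032] op 0.998 q [-77.  27.  -3.  88.   1.  65.  -5.]
rem rows: shift [-0.6446 -0.6319  0.1129] turn [ 0.     -0.      0.6791]
t 0.90 pos [0.1662 0.6542 0.2226] rot [180.    -0.   165.75] F [0.87 0.18 0.18] M [0.026 0.014 0.032] op 0.998 q [-77.  27.  -3.  88.   1.  65.  -5.]
rem rows: shift [-2.351  -2.2516  0.3627] turn [-0.0000e+00 -1.0000e-04  2.6791e+00]
```

>>> apply_moves([
  [[-0.645,-0.632,0.113,0,0,0.68],[-0.645,-0.632,0.113,0,0,0.68],[-0.645,-0.632,0.113,0,0,0.68],[-0.645,-0.632,0.113,0,0,0.68],[-0.645,-0.632,0.113,0,0,0.68],[-0.645,-0.632,0.113,0,0,0.68]],
], claw=0.5, force=50)

```text
clock: 1.4
position: [0.2639, 0.495, 0.1998]
ee_rot: [-180.0, 0.2, 124.2]
wrist_force: [-0.6, -0.5, 0.1]
opening: 0.636
```

```bash
python3 mv.py 0.345 0.365 0.18 85
```

```text
t 1.40 pos [0.2639 0.495  0.1998] rot [-1.7996e+02  1.6000e-01  1.2417e+02] F [-0.57 -0.53  0.14] M [-0.005  0.042 -0.027] op 0.636 q [-72.  17.   7. 105.  -2.  57. -30.]
rem rows: shift [-0.765  -0.0296  0.1012] turn [3.000e-04 2.900e-03 6.528e-01]
```

>>> apply_moves([
  [[-0.765,-0.03,0.1,0,0,0.65],[-0.765,-0.03,0.1,0,0,0.65],[-0.765,-0.03,0.1,0,0,0.65],[-0.765,-0.03,0.1,0,0,0.65],[-0.765,-0.03,0.1,0,0,0.65],[-0.765,-0.03,0.1,0,0,0.65]],
])

```text
clock: 1.9
position: [0.3443, 0.3689, 0.1801]
ee_rot: [180.0, 0.0, 85.4]
wrist_force: [-1.2, 0.4, 0.5]
opening: 0.505
```

```bash
python3 mv.py 0.43 0.23 0.16 45
```

```text
t 1.90 pos [0.3443 0.3689 0.1801] rot [179.99   0.    85.36] F [-1.15  0.4   0.52] M [-0.     0.087 -0.026] op 0.505 q [-67.  14.  18. 114.  -5.  53. -51.]
rem rows: shift [-0.6575  0.4834  0.1005] turn [2.000e-04 0.000e+00 6.727e-01]
```

>>> apply_moves([
  [[-0.657,0.483,0.1,0,0,0.672],[-0.657,0.483,0.1,0,0,0.672],[-0.657,0.483,0.1,0,0,0.672],[-0.657,0.483,0.1,0,0,0.672],[-0.657,0.483,0.1,0,0,0.672],[-0.657,0.483,0.1,0,0,0.672]],
])

```text
clock: 2.4
position: [0.4313, 0.2304, 0.1601]
ee_rot: [180.0, -0.0, 44.9]
wrist_force: [0.3, 1.3, -0.5]
opening: 0.501
```

```bash
python3 mv.py 0.511 0.102 0.12 5
```

```text
t 2.40 pos [0.4313 0.2304 0.1601] rot [ 1.7997e+02 -1.0000e-02  4.4940e+01] F [ 0.3   1.32 -0.51] M [-0.046  0.076 -0.015] op 0.501 q [-58.  14.  29. 118.  -9.  50. -68.]
rem rows: shift [-0.1714  0.7355  0.2007] turn [ 5.000e-04 -3.000e-04  6.657e-01]
```

>>> apply_moves([
  [[-0.171,0.735,0.2,0,0,0.666],[-0.171,0.735,0.2,0,0,0.666],[-0.171,0.735,0.2,0,0,0.666],[-0.171,0.735,0.2,0,0,0.666],[-0.171,0.735,0.2,0,0,0.666],[-0.171,0.735,0.2,0,0,0.666],[-0.171,0.735,0.2,0,0,0.666]],
])

```text
clock: 2.98
position: [0.5113, 0.1053, 0.1198]
ee_rot: [180.0, 0.0, 5.5]
wrist_force: [-0.6, 0.2, 0.0]
opening: 0.502
```

```bash
python3 - <<'E'
from h import *
for n in("scene","top"):
    im=cv2.cvtColor(grab_frame(n),cv2.COLOR_RGB2BGR); cv2.imwrite(f"pics/{n}1.png",im)
    if n=="scene": cv2.imwrite("pics/s1c.png",cv2.resize(im[130:330,140:380],None,fx=3,fy=3))
E
python3 mv.py 0.511 0.1018 0.034 5
```

```text
t 3.08 pos [0.511  0.1064 0.12  ] rot [-179.99   -0.      5.82] F [-0.53 -0.35 -0.31] M [-0.058  0.115 -0.016] op 0.502 q [-47.  23.  39. 116. -20.  47. -81.]
rem rows: shift [-0.0024  0.0229  0.4298] turn [-0.0002 -0.0001  0.0137]
```

View pics/s1c.png

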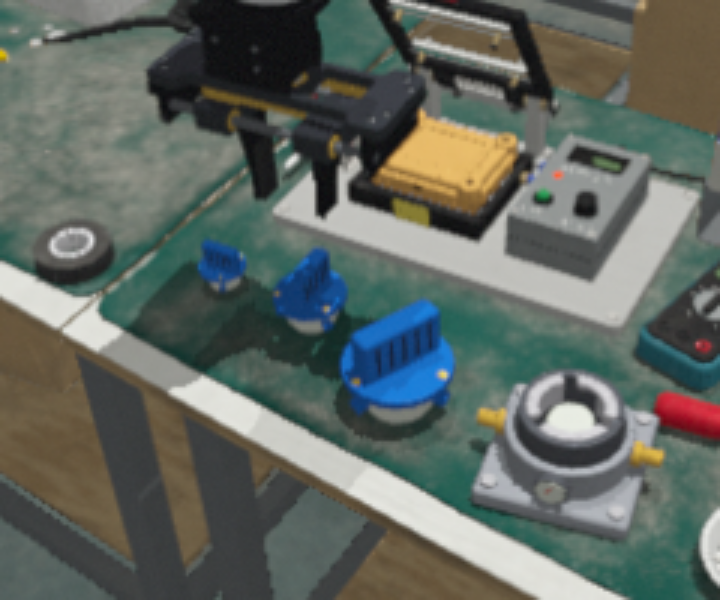

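View pics/top1.png

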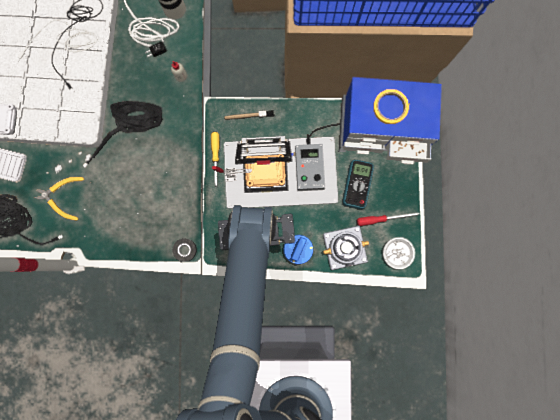

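>>> apply_moves([
  [[-0.002,0.023,0.1,0,0,0.014],[-0.002,0.023,0.2,0,0,0.014],[-0.002,0.023,0.25,0,0,0.014],[-0.002,0.023,0.25,0,0,0.014]],
])

```text
clock: 3.42
position: [0.5093, 0.1017, 0.0682]
ee_rot: [180.0, 0.2, 4.9]
wrist_force: [-1.1, -0.7, -0.1]
opening: 0.499
```

```bash
python3 mv.py 0.511 0.1018 0.034 5
```

```text
t 3.42 pos [0.5093 0.1017 0.0682] rot [179.98   0.23   4.95] F [-1.06 -0.67 -0.06] M [-0.034  0.134 -0.07 ] op 0.499 q [-44.  27.  36. 119. -24.  42. -77.]
rem rows: shift [0.009  0.0003 0.171 ] turn [ 0.0004  0.0039 -0.0009]
```

>>> apply_moves([
  [[0.009,0,0.06,0,0.004,0],[0.009,0,0.12,0,0.004,0],[0.009,0,0.17,0,0.004,0],[0.009,0,0.17,0,0.004,0],[0.009,0,0.17,0,0.004,0]],
])

```text
clock: 3.83
position: [0.5126, 0.1015, 0.0356]
ee_rot: [180.0, -0.2, 4.8]
wrist_force: [-0.3, 0.8, -0.4]
opening: 0.501
```

>>> apply_moves([
  [[0,0,0,0,0,0],[0,0,0,0,0,0],[0,0,0,0,0,0],[0,0,0,0,0,0],[0,0,0,0,0,0],[0,0,0,0,0,0],[0,0,0,0,0,0],[0,0,0,0,0,0]],
], claw=0, force=50)

```text
clock: 4.5
position: [0.5129, 0.1016, 0.036]
ee_rot: [-180.0, -0.2, 4.8]
wrist_force: [0.3, 0.8, 0.2]
opening: 0.16
```

```bash
python3 - <<'E'
from h import *
im=cv2.cvtColor(grab_frame("scene"),cv2.COLOR_RGB2BGR); cv2.imwrite("pics/s2c.png",cv2.resize(im[170:300,160:360],None,fx=4,fy=4,interpolation=cv2.INTER_CUBIC))
E
python3 mv.py 0.511 0.1018 0.15 5
```

```text
t 4.55 pos [0.5129 0.1016 0.036 ] rot [-179.99   -0.24    4.83] F [ 0.36 -0.72  0.88] M [0.027 0.181 0.053] op 0.161 q [-42.  30.  34. 119. -27.  38. -75.]
rem rows: shift [-0.0069 -0.0018 -0.5702] turn [-0.0002 -0.004  -0.0028]
```

View pics/s2c.png

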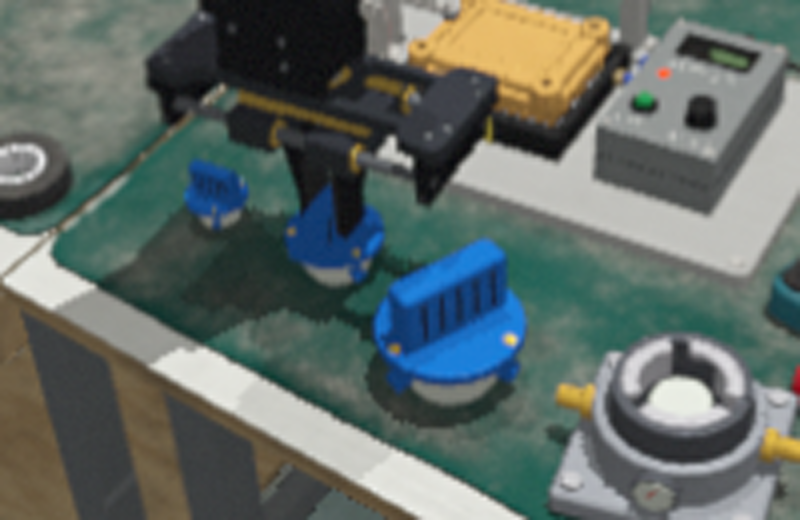

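>>> apply_moves([
  [[0,0,-0.1,0,0,0],[0,0,-0.25,0,0,0],[-0.007,0,-0.4,0,-0.004,0],[-0.007,0,-0.57,0,-0.004,0],[-0.007,0,-0.57,0,-0.004,0]],
])

```text
clock: 4.97
position: [0.515, 0.1015, 0.1553]
ee_rot: [-179.8, -0.6, 4.8]
wrist_force: [0.5, -0.4, 0.8]
opening: 0.153
```

```bash
python3 mv.py 0.495 -0.03 0.15 17
```

```text
t 4.97 pos [0.515  0.1015 0.1553] rot [-179.83   -0.6     4.79] F [ 0.53 -0.45  0.77] M [-0.104  0.045  0.004] op 0.153 q [-49.  20.  42. 115. -17.  51. -83.]
rem rows: shift [-0.1547  0.6468  0.0231] turn [-0.0018 -0.0102 -0.2036]
```

>>> apply_moves([
  [[-0.155,0.647,0.023,0,-0.01,-0.2],[-0.155,0.647,0.023,0,-0.01,-0.2],[-0.155,0.647,0.023,0,-0.01,-0.2],[-0.155,0.647,0.023,0,-0.01,-0.2],[-0.155,0.647,0.023,0,-0.01,-0.2]],
])

```text
clock: 5.38
position: [0.4898, -0.0342, 0.1452]
ee_rot: [-180.0, 0.6, 16.4]
wrist_force: [0.2, -0.2, -0.1]
opening: 0.156
```

```bash
python3 mv.py 0.476 -0.1447 0.15 28.4
```

```text
t 5.38 pos [ 0.4898 -0.0342  0.1452] rot [-179.96    0.63   16.38] F [ 0.16 -0.22 -0.08] M [-0.038  0.086  0.055] op 0.156 q [-35.  18.  41. 119. -15.  49. -58.]
rem rows: shift [-0.2222  0.5108 -0.022 ] turn [-0.0017  0.0104 -0.2004]
```

>>> apply_moves([
  [[-0.222,0.511,-0.02,0,0.005,-0.2],[-0.222,0.511,-0.02,0,0.005,-0.2],[-0.222,0.511,-0.02,0,0.005,-0.2],[-0.222,0.511,-0.02,0,0.005,-0.2],[-0.222,0.511,-0.02,0,0.005,-0.2],[-0.222,0.511,-0.02,0,0.005,-0.2],[-0.222,0.511,-0.02,0,0.005,-0.2]],
])

```text
clock: 5.97
position: [0.4785, -0.1387, 0.1492]
ee_rot: [-179.8, 0.3, 29.0]
wrist_force: [0.1, -0.3, -1.2]
opening: 0.155
```

```bash
python3 - <<'E'
from h import *
im=cv2.cvtColor(grab_frame("scene"),cv2.COLOR_RGB2BGR); cv2.imwrite("pics/scene3.png",im)
cv2.imwrite("pics/s3c.png",cv2.resize(im[190:320,250:400],None,fx=4.6,fy=4.6,interpolation=cv2.INTER_CUBIC))
im=cv2.cvtColor(grab_frame("top"),cv2.COLOR_RGB2BGR); cv2.imwrite("pics/top3.png",im)
cv2.imwrite("pics/t3c.png",cv2.resize(im[190:310,280:420],None,fx=5,fy=5,interpolation=cv2.INTER_CUBIC))
E
python3 mv.py 0.476 -0.1447 0.15 28.4
```

```text
t 6.07 pos [ 0.4785 -0.139   0.1493] rot [-179.8     0.29   29.01] F [-0.16 -0.18 -1.1 ] M [-0.098  0.066  0.035] op 0.16 q [-21.  18.  40. 118. -15.  50. -34.]
rem rows: shift [-0.0246  0.0188 -0.0034] turn [-0.0033  0.0048  0.0101]
```

View pics/s3c.png

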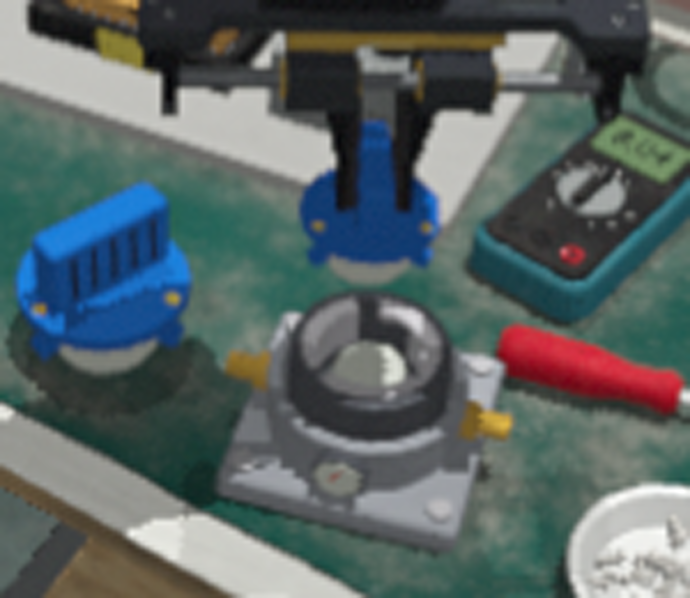

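View pics/t3c.png

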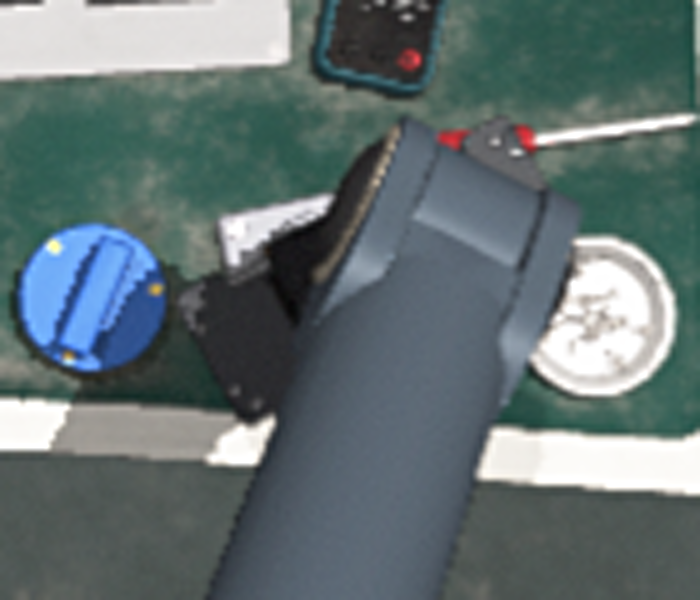

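```bash
python3 - <<'E'
from h import *
px=np.array([[318,226],[437,214]])/4.6+[250,190]
z=.1493-.036+.0295
W=unproj("scene",px,z)[:,:2]; print(W,np.linalg.norm(W[0]-W[1]))
a=np.radians([149,269]); 
C=W-.026*np.c_[np.cos(a),np.sin(a)]; print("centres by dots",C)
m=C.mean(0); print(m,"minus tcp in tool x,y:",(m-[.4785,-.139])@np.array([[np.cos(np.radians(29)),np.sin(np.radians(29))],[np.sin(np.radians(29)),-np.cos(np.radians(29))]]).T)
im=cv2.imread("pics/scene3.png"); hsv=cv2.cvtColor(im,cv2.COLOR_BGR2HSV)
t=np.linspace(0,2*np.pi,73)
ims=[]
big=cv2.resize(im[190:320,250:400],None,fx=4.6,fy=4.6,interpolation=cv2.INTER_CUBIC)
for zz,col in((z,(0,255,255)),(z-.006,(0,0,255)),(z-.0295+.009,(0,255,0))):
    r=.030 if zz>z-.01 else .022
    p=(proj("scene",np.c_[m[0]+r*np.cos(t),m[1]+r*np.sin(t),np.full(73,zz)])-[250,190])*4.6+1.8
    cv2.polylines(big,[p.astype(int)],False,col,1)
for d in(0,):
    r=.037;p=(proj("scene",np.c_[.4756+r*np.cos(t),-.1447+r*np.sin(t),np.full(73,.062)])-[250,190])*4.6+1.8
    cv2.polylines(big,[p.astype(int)],False,(255,0,255),1)
cv2.imwrite("pics/ov.png",big)
E
```

```text
[[ 0.45406332 -0.12612532]
 [ 0.48534224 -0.16559393]] 0.050360120961535734
centres by dots [[ 0.47634967 -0.13951631]
 [ 0.485796   -0.13959789]]
[ 0.48107283 -0.1395571 ] minus tcp in tool x,y: [0.00198016 0.00173459]
```

View pics/ov.png

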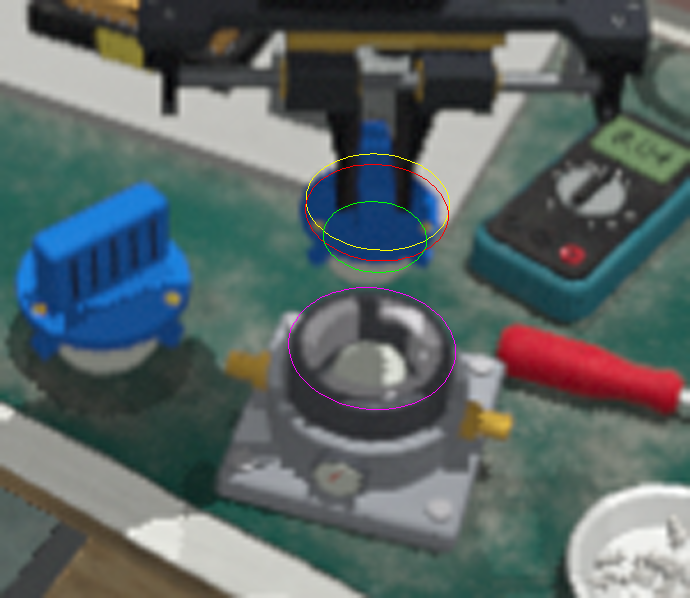

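```bash
python3 - <<'E'
from h import *
im=cv2.imread("pics/scene3.png"); z0=.1493-.036
t=np.linspace(0,2*np.pi,73); x0,y0,S=305,215,9.
big0=cv2.resize(im[y0:y0+42,x0:x0+44],None,fx=S,fy=S,interpolation=cv2.INTER_CUBIC)
print(cam("scene")[3][:,0])
outs=[]
u=np.array([np.cos(np.radians(29)),np.sin(np.radians(29))])
for d in(-.002,0.001):
    b=big0.copy(); m=np.array([.4785,-.139])+d*u
    for zz,r,col in((.0295,.03,(0,255,255)),(.0235,.03,(0,0,255)),(0,.017,(0,255,0)),(.009,.022,(0,255,0))):
        p=(proj("scene",np.c_[m[0]+r*np.cos(t),m[1]+r*np.sin(t),np.full(73,z0+zz)])-[x0,y0])*S+S/2-.5
        cv2.polylines(b,[p.astype(int)],False,col,1)
    outs.append(b)
cv2.imwrite("pics/ov2.png",np.hstack(outs))
E
```

```text
[ 0.52500078 -0.85077913 -0.02343206]
```

View pics/ov2.png

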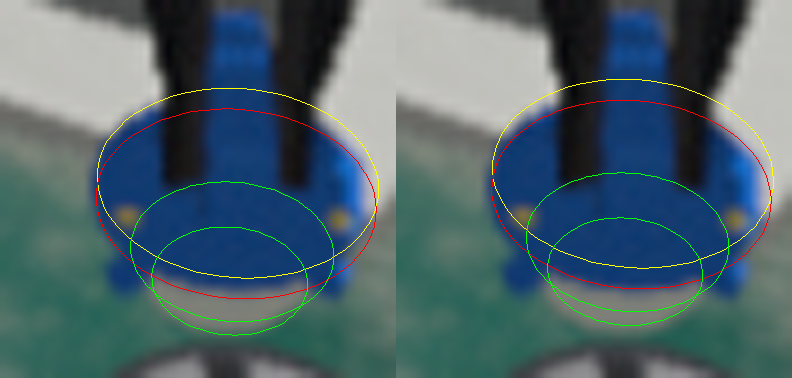

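```bash
python3 mv.py 0.477 -0.1444 0.102 28.4
```

```text
t 6.07 pos [ 0.4785 -0.139   0.1493] rot [-179.8     0.29   29.01] F [-0.16 -0.18 -1.1 ] M [-0.098  0.066  0.035] op 0.16 q [-21.  18.  40. 118. -15.  50. -34.]
rem rows: shift [-0.0183  0.0208  0.2366] turn [-0.0033  0.0048  0.0101]
```

>>> apply_moves([
  [[-0.018,0.021,0.06,-0.003,0.005,0.01],[-0.018,0.021,0.12,-0.003,0.005,0.01],[-0.018,0.021,0.18,-0.003,0.005,0.01],[-0.018,0.021,0.21,-0.003,0.005,0.01],[-0.018,0.021,0.235,-0.003,0.005,0.01],[-0.018,0.021,0.235,-0.003,0.005,0.01],[-0.018,0.021,0.235,-0.003,0.005,0.01],[-0.018,0.021,0.235,-0.003,0.005,0.01]],
])

```text
clock: 6.73
position: [0.4773, -0.1463, 0.1031]
ee_rot: [179.9, -0.1, 28.2]
wrist_force: [-0.0, 0.4, -1.5]
opening: 0.154
```

```bash
python3 - <<'E'
from h import *
im=cv2.cvtColor(grab_frame("scene"),cv2.COLOR_RGB2BGR); cv2.imwrite("pics/scene4.png",im)
cv2.imwrite("pics/s4c.png",cv2.resize(im[215:300,295:375],None,fx=7,fy=7,interpolation=cv2.INTER_CUBIC))
E
python3 mv.py 0.477 -0.1444 0.102 28.4
```

```text
t 6.78 pos [ 0.4773 -0.1463  0.1032] rot [ 1.7994e+02 -9.0000e-02  2.8240e+01] F [ 0.21 -0.34 -1.91] M [-0.089  0.109  0.041] op 0.157 q [-18.  22.  37. 120. -19.  44. -30.]
rem rows: shift [ 0.0034 -0.009   0.006 ] turn [ 0.001  -0.0014 -0.0027]
```

View pics/s4c.png

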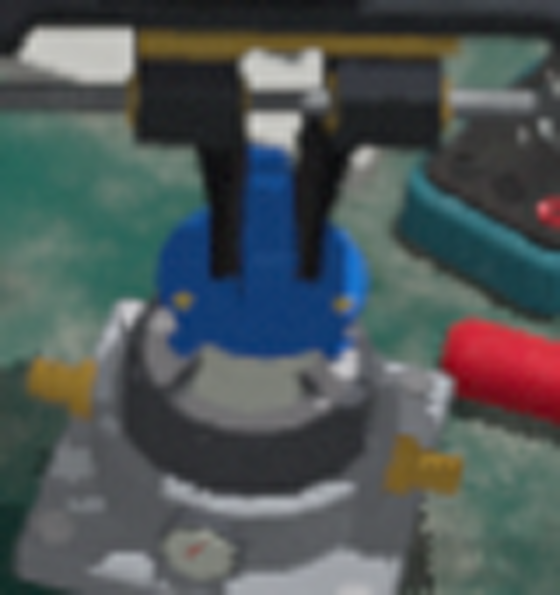

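>>> apply_moves([
  [[0.003,-0.009,0,0,0,-0.003],[0.003,-0.009,0.02,0,0,-0.003],[0.003,-0.009,0.035,0,0,-0.003],[0.003,-0.009,0.05,0,0,-0.003],[0.003,-0.009,0.055,0,0,-0.003],[0.003,-0.009,0.055,0,0,-0.003],[0.003,-0.009,0.055,0,0,-0.003]],
])

```text
clock: 7.37
position: [0.4763, -0.1445, 0.0915]
ee_rot: [180.0, -0.0, 28.4]
wrist_force: [0.1, -0.4, -0.9]
opening: 0.157
```

```bash
python3 mv.py 0.477 -0.1444 0.088 28.4
```

```text
t 7.37 pos [ 0.4763 -0.1445  0.0915] rot [ 1.7998e+02 -1.0000e-02  2.8400e+01] F [ 0.05 -0.45 -0.85] M [-0.154  0.097 -0.029] op 0.157 q [-17.  23.  37. 121. -20.  42. -29.]
rem rows: shift [0.0031 0.0012 0.0176] turn [ 0.0003 -0.0002 -0.    ]
```

>>> apply_moves([
  [[0.002,0,0.006,0,0,0],[0.002,0,0.012,0,0,0],[0.002,0,0.018,0,0,0],[0.002,0,0.018,0,0,0],[0.002,0,0.018,0,0,0]],
])

```text
clock: 7.78
position: [0.4767, -0.1442, 0.088]
ee_rot: [180.0, -0.0, 28.4]
wrist_force: [-0.6, 0.4, -1.0]
opening: 0.157
```

```bash
python3 mv.py 0.477 -0.1444 0.085 28.4
```

```text
t 7.78 pos [ 0.4767 -0.1442  0.088 ] rot [ 1.7998e+02 -2.0000e-02  2.8410e+01] F [-0.64  0.42 -1.  ] M [-0.07   0.151  0.007] op 0.157 q [-17.  23.  36. 121. -21.  42. -29.]
rem rows: shift [0.0007 0.0015 0.0149] turn [ 0.0003 -0.0004  0.0001]
```

>>> apply_moves([
  [[0,0,0.005,0,0,0],[0,0,0.01,0,0,0],[0,0,0.015,0,0,0],[0,0,0.015,0,0,0],[0,0,0.015,0,0,0]],
])

```text
clock: 8.2
position: [0.4768, -0.1443, 0.085]
ee_rot: [180.0, -0.0, 28.4]
wrist_force: [0.3, -0.2, -0.7]
opening: 0.158
```

```bash
python3 mv.py 0.477 -0.1444 0.082 28.4; python3 mv.py 0.477 -0.1444 0.082 28.4
```

```text
t 8.20 pos [ 0.4768 -0.1443  0.085 ] rot [ 1.7997e+02 -3.0000e-02  2.8400e+01] F [ 0.28 -0.23 -0.66] M [-0.12   0.079  0.03 ] op 0.158 q [-17.  24.  36. 121. -21.  42. -29.]
rem rows: shift [0.0006 0.0011 0.015 ] turn [ 0.0005 -0.0004  0.0001]
t 8.20 pos [ 0.4768 -0.1443  0.085 ] rot [ 1.7997e+02 -3.0000e-02  2.8400e+01] F [ 0.28 -0.23 -0.66] M [-0.12   0.079  0.03 ] op 0.158 q [-17.  24.  36. 121. -21.  42. -29.]
rem rows: shift [0.0006 0.0011 0.015 ] turn [ 0.0005 -0.0004  0.0001]
```

>>> apply_moves([
  [[0,0,0.005,0,0,0],[0,0,0.01,0,0,0],[0,0,0.015,0,0,0],[0,0,0.02,0,0,0],[0,0,0.02,0,0,0],[0,0,0.02,0,0,0]],
])

```text
clock: 8.7
position: [0.4769, -0.1443, 0.0812]
ee_rot: [180.0, -0.0, 28.4]
wrist_force: [-0.3, 0.4, 2.2]
opening: 0.155
```

```bash
python3 mv.py 0.477 -0.1444 0.079 28.4
```

```text
t 8.70 pos [ 0.4769 -0.1443  0.0812] rot [ 1.7997e+02 -4.0000e-02  2.8400e+01] F [-0.26  0.36  2.19] M [-0.191  0.235 -0.042] op 0.155 q [-16.  24.  36. 121. -21.  41. -28.]
rem rows: shift [0.0001 0.0007 0.0108] turn [ 0.0005 -0.0007  0.    ]
```

>>> apply_moves([
  [[0,0,0.005,0,0,0],[0,0,0.01,0,0,0],[0,0,0.015,0,0,0],[0,0,0.02,0,0,0],[0,0,0.02,0,0,0],[0,0,0.02,0,0,0]],
])

```text
clock: 9.2
position: [0.4769, -0.1443, 0.0771]
ee_rot: [180.0, -0.0, 28.4]
wrist_force: [-1.3, 0.4, 3.7]
opening: 0.154
```

```bash
python3 mv.py 0.477 -0.1444 0.074 28.4
```

```text
t 9.20 pos [ 0.4769 -0.1443  0.0771] rot [ 1.7997e+02 -3.0000e-02  2.8400e+01] F [-1.31  0.45  3.74] M [-0.132  0.182 -0.029] op 0.154 q [-16.  24.  35. 121. -22.  41. -28.]
rem rows: shift [0.0002 0.0008 0.0154] turn [ 0.0005 -0.0006  0.    ]
```

>>> apply_moves([
  [[0,0,0.004,0,0,0],[0,0,0.008,0,0,0],[0,0,0.012,0,0,0],[0,0,0.015,0,0,0],[0,0,0.015,0,0,0],[0,0,0.015,0,0,0]],
])

```text
clock: 9.7
position: [0.4769, -0.1443, 0.0741]
ee_rot: [180.0, -0.0, 28.4]
wrist_force: [-0.5, 1.0, 4.3]
opening: 0.156
```

```bash
python3 mv.py 0.477 -0.1444 0.073 28.4
```

```text
t 9.70 pos [ 0.4769 -0.1443  0.0741] rot [ 1.7997e+02 -4.0000e-02  2.8400e+01] F [-0.52  1.04  4.31] M [-0.161  0.106 -0.019] op 0.156 q [-16.  25.  35. 121. -22.  40. -28.]
rem rows: shift [0.0001 0.0009 0.0054] turn [ 0.0005 -0.0006  0.0001]
```

>>> apply_moves([
  [[0,0,0.003,0,0,0],[0,0,0.006,0,0,0],[0,0,0.006,0,0,0],[0,0,0.006,0,0,0]],
])

```text
clock: 10.03
position: [0.4769, -0.1443, 0.0729]
ee_rot: [180.0, -0.0, 28.4]
wrist_force: [-0.4, 0.3, 5.7]
opening: 0.155
```

```bash
python3 mv.py 0.477 -0.1444 0.072 28.4
```

```text
t 10.03 pos [ 0.4769 -0.1443  0.0729] rot [ 1.7997e+02 -4.0000e-02  2.8400e+01] F [-0.43  0.34  5.66] M [-0.125  0.102 -0.046] op 0.155 q [-16.  25.  35. 121. -22.  40. -28.]
rem rows: shift [0.0002 0.0008 0.0044] turn [ 0.0005 -0.0006  0.    ]
```

>>> apply_moves([
  [[0,0,0.003,0,0,0],[0,0,0.006,0,0,0],[0,0,0.006,0,0,0],[0,0,0.006,0,0,0]],
])

```text
clock: 10.37
position: [0.4769, -0.1443, 0.0717]
ee_rot: [180.0, -0.0, 28.4]
wrist_force: [-0.2, -0.5, 5.0]
opening: 0.159
```

```bash
python3 - <<'E'
from h import *
im=cv2.cvtColor(grab_frame("scene"),cv2.COLOR_RGB2BGR); cv2.imwrite("pics/scene5.png",im)
cv2.imwrite("pics/s5c.png",cv2.resize(im[215:300,295:375],None,fx=7,fy=7,interpolation=cv2.INTER_CUBIC))
E
python3 mv.py 0.477 -0.1444 0.072 28.4
```

```text
t 10.42 pos [ 0.4769 -0.1443  0.0717] rot [ 1.7997e+02 -4.0000e-02  2.8410e+01] F [0.18 0.38 5.72] M [-0.121  0.106 -0.053] op 0.157 q [-16.  25.  35. 121. -22.  40. -28.]
rem rows: shift [ 0.0001  0.0008 -0.0014] turn [ 0.0006 -0.0006  0.0001]
```

View pics/s5c.png

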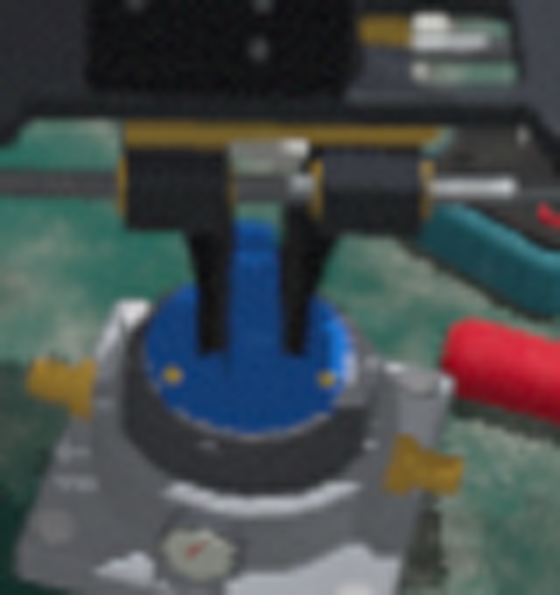

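>>> apply_moves([
  [[0,0,0.003,0,0,0],[0,0,0.006,0,0,0],[0,0,0.006,0,0,0],[0,0,0.006,0,0,0]],
])

```text
clock: 10.75
position: [0.4769, -0.1443, 0.0706]
ee_rot: [180.0, -0.0, 28.4]
wrist_force: [-0.1, 0.8, 5.5]
opening: 0.157
```

```bash
python3 mv.py 0.477 -0.1444 0.072 28.4
```

```text
t 10.75 pos [ 0.4769 -0.1443  0.0706] rot [ 1.7997e+02 -4.0000e-02  2.8400e+01] F [-0.09  0.82  5.51] M [-0.095  0.25  -0.032] op 0.157 q [-16.  25.  35. 121. -22.  40. -27.]
rem rows: shift [ 0.0003  0.0009 -0.0072] turn [ 0.0004 -0.0006 -0.    ]
```

>>> apply_moves([
  [[0,0,0.003,0,0,0],[0,0,0.006,0,0,0],[0,0,0.009,0,0,0],[0,0,0.009,0,0,0],[0,0,0.009,0,0,0]],
])

```text
clock: 11.17
position: [0.4769, -0.1443, 0.0689]
ee_rot: [180.0, -0.0, 28.4]
wrist_force: [-0.9, 0.0, 7.8]
opening: 0.155
```

```bash
python3 mv.py 0.477 -0.1444 0.0688 16.4
```

```text
t 11.17 pos [ 0.4769 -0.1443  0.0689] rot [ 1.7998e+02 -5.0000e-02  2.8410e+01] F [-0.89  0.04  7.85] M [-0.103  0.247 -0.02 ] op 0.155 q [-16.  25.  35. 121. -22.  40. -27.]
rem rows: shift [0.     0.0008 0.0007] turn [ 0.0003 -0.0008  0.2001]
```

>>> apply_moves([
  [[0,0,0,0,0,0.05],[0,0,0,0,0,0.1],[0,0,0,0,0,0.15],[0,0,0,0,0,0.2],[0,0,0,0,0,0.2],[0,0,0,0,0,0.2]],
])

```text
clock: 11.67
position: [0.4777, -0.1444, 0.0691]
ee_rot: [179.9, -0.1, 16.4]
wrist_force: [0.5, 0.6, 7.3]
opening: 0.158
```

```bash
python3 mv.py 0.477 -0.1444 0.0688 4.4
```

```text
t 11.67 pos [ 0.4777 -0.1444  0.0691] rot [ 1.7992e+02 -1.2000e-01  1.6400e+01] F [0.5  0.59 7.33] M [-0.161  0.058 -0.016] op 0.158 q [-18.  26.  38. 121. -25.  40. -37.]
rem rows: shift [-0.0034 -0.0011  0.0017] turn [ 0.001  -0.0021  0.2   ]
```

>>> apply_moves([
  [[0,0,0.001,0,0,0.05],[0,0,0.001,0,0,0.1],[0,0,0.001,0,0,0.15],[0,0,0.001,0,0,0.2],[0,0,0.001,0,0,0.2]],
])

```text
clock: 12.08
position: [0.4778, -0.1447, 0.069]
ee_rot: [179.9, -0.1, 4.3]
wrist_force: [0.8, 0.5, 7.1]
opening: 0.158
```

```bash
python3 mv.py 0.477 -0.1444 0.0688 -5.6
```

```text
t 12.08 pos [ 0.4778 -0.1447  0.069 ] rot [ 1.7992e+02 -1.4000e-01  4.3100e+00] F [0.79 0.55 7.14] M [-0.238  0.088 -0.077] op 0.158 q [-20.  27.  41. 122. -27.  41. -47.]
rem rows: shift [-0.0041 -0.0016  0.0009] turn [ 0.0011 -0.0025  0.1651]
```

>>> apply_moves([
  [[0,0,0.001,0,-0.002,0.05],[0,0,0.001,0,-0.002,0.1],[0,0,0.001,0,-0.002,0.15],[0,0,0.001,0,-0.002,0.165],[0,0,0.001,0,-0.002,0.165]],
])

```text
clock: 12.5
position: [0.478, -0.1447, 0.0688]
ee_rot: [179.9, -0.1, -5.5]
wrist_force: [0.5, -1.1, 7.7]
opening: 0.151
```

```bash
python3 mv.py 0.477 -0.1444 0.0688 -11.6
```

```text
t 12.50 pos [ 0.478  -0.1447  0.0688] rot [ 1.7994e+02 -5.0000e-02 -5.5200e+00] F [ 0.46 -1.07  7.68] M [-0.15   0.028 -0.016] op 0.151 q [-22.  28.  44. 122. -29.  41. -54.]
rem rows: shift [-0.0049 -0.0009  0.0002] turn [ 0.001  -0.0009  0.1014]
```

>>> apply_moves([
  [[0,0,0,0,0,0.03],[0,0,0,0,0,0.06],[0,0,0,0,0,0.1],[0,0,0,0,0,0.1],[0,0,0,0,0,0.1]],
])

```text
clock: 12.92
position: [0.478, -0.1447, 0.0689]
ee_rot: [180.0, -0.1, -11.5]
wrist_force: [0.5, -0.0, 7.4]
opening: 0.158
```

```bash
python3 mv.py 0.477 -0.1444 0.0688 -14
```

```text
t 12.92 pos [ 0.478  -0.1447  0.0689] rot [ 1.7995e+02 -6.0000e-02 -1.1510e+01] F [ 0.49 -0.04  7.36] M [-0.179 -0.029 -0.014] op 0.158 q [-23.  28.  46. 122. -31.  42. -59.]
rem rows: shift [-0.0051 -0.0005  0.0003] turn [ 0.0008 -0.0011  0.0415]
```

>>> apply_moves([
  [[0,0,0,0,0,0.02],[0,0,0,0,0,0.04],[0,0,0,0,0,0.04],[0,0,0,0,0,0.04]],
])

```text
clock: 13.25
position: [0.4777, -0.1447, 0.0688]
ee_rot: [179.9, -0.0, -13.9]
wrist_force: [0.5, 0.4, 8.8]
opening: 0.162
```

```bash
python3 mv.py 0.477 -0.1444 0.0688 -16
```

```text
t 13.25 pos [ 0.4777 -0.1447  0.0688] rot [ 1.7995e+02 -3.0000e-02 -1.3880e+01] F [0.52 0.39 8.77] M [-0.153  0.175  0.022] op 0.162 q [-24.  29.  46. 122. -31.  42. -61.]
rem rows: shift [-0.0035 -0.0007 -0.0001] turn [ 0.0009 -0.0005  0.0353]
```

>>> apply_moves([
  [[0,0,0,0,0,0.02],[0,0,0,0,0,0.02],[0,0,0,0,0,0.02]],
])

```text
clock: 13.5
position: [0.4774, -0.1448, 0.0687]
ee_rot: [179.9, -0.0, -15.1]
wrist_force: [-0.5, -0.4, 8.3]
opening: 0.159
```

>>> apply_moves([
  [[0,0,0,0,0,0.01],[0,0,0,0,0,0.01],[0,0,0,0,0,0.01]],
])

```text
clock: 13.75
position: [0.4774, -0.1447, 0.0687]
ee_rot: [179.9, 0.0, -15.6]
wrist_force: [-1.0, -0.6, 7.8]
opening: 0.154
```

```bash
python3 mv.py 0.477 -0.1444 0.0688 -17
```

```text
t 13.75 pos [ 0.4774 -0.1447  0.0687] rot [179.93   0.   -15.6 ] F [-1.04 -0.55  7.84] M [-0.213  0.203  0.356] op 0.154 q [-24.  29.  47. 122. -31.  42. -62.]
rem rows: shift [-0.0023 -0.0011 -0.0005] turn [0.0012 0.     0.0233]
```

>>> apply_moves([
  [[0,0,-0.006,0,0,-0.003],[0,0,-0.012,0,0,-0.003],[0,0,-0.018,0,0,-0.003],[0,0,-0.024,0,0,-0.003],[0,0,-0.03,0,0,-0.003],[0,0,-0.03,0,0,-0.003],[0,0,-0.03,0,0,-0.003]],
])

```text
clock: 14.33
position: [0.4773, -0.1447, 0.0743]
ee_rot: [179.9, 0.0, -15.5]
wrist_force: [2.2, -3.0, 3.7]
opening: 0.155
```

```bash
python3 mv.py 0.477 -0.1444 0.0790 -15.6
```

```text
t 14.33 pos [ 0.4773 -0.1447  0.0743] rot [179.92   0.   -15.5 ] F [ 2.22 -2.96  3.75] M [-0.717 -0.326  0.259] op 0.155 q [-25.  28.  47. 121. -31.  43. -63.]
rem rows: shift [-0.0016 -0.0009 -0.0233] turn [0.0013 0.0001 0.0017]
```

>>> apply_moves([
  [[0,0,-0.005,0,0,0],[0,0,-0.01,0,0,0],[0,0,-0.015,0,0,0],[0,0,-0.015,0,0,0],[0,0,-0.015,0,0,0]],
])

```text
clock: 14.75
position: [0.4771, -0.1446, 0.0775]
ee_rot: [179.9, 0.0, -15.5]
wrist_force: [2.0, -2.9, 1.2]
opening: 0.159
```

```bash
python3 mv.py 0.477 -0.1444 0.0790 -15.6
```

```text
t 14.75 pos [ 0.4771 -0.1446  0.0775] rot [ 1.7995e+02  3.0000e-02 -1.5520e+01] F [ 1.96 -2.91  1.24] M [-0.992 -0.5    0.273] op 0.159 q [-25.  28.  48. 121. -30.  43. -63.]
rem rows: shift [-0.0008 -0.0009 -0.0076] turn [0.0009 0.0004 0.0014]
```

>>> apply_moves([
  [[0.002,0.0015,-0.004,0,0,0],[0.002,0.0015,-0.007,0,0,0],[0.002,0.0015,-0.007,0,0,0],[0.002,0.0015,-0.007,0,0,0]],
])

```text
clock: 15.08
position: [0.4771, -0.1446, 0.0787]
ee_rot: [180.0, 0.1, -15.5]
wrist_force: [2.6, -4.1, -0.0]
opening: 0.16
```

```bash
python3 - <<'E'
from h import *
im=cv2.cvtColor(grab_frame("scene"),cv2.COLOR_RGB2BGR); cv2.imwrite("pics/scene6.png",im)
cv2.imwrite("pics/s6c.png",cv2.resize(im[215:300,295:375],None,fx=7,fy=7,interpolation=cv2.INTER_CUBIC))
E
python3 mv.py 0.477 -0.1444 0.0790 -15.6
```

```text
t 15.13 pos [ 0.4771 -0.1446  0.0787] rot [ 1.7997e+02  8.0000e-02 -1.5510e+01] F [ 2.21 -3.61  0.51] M [-0.913 -0.609  0.365] op 0.157 q [-25.  28.  48. 121. -30.  43. -63.]
rem rows: shift [-0.0008 -0.001  -0.0017] turn [0.0005 0.0013 0.0014]
```

View pics/s6c.png

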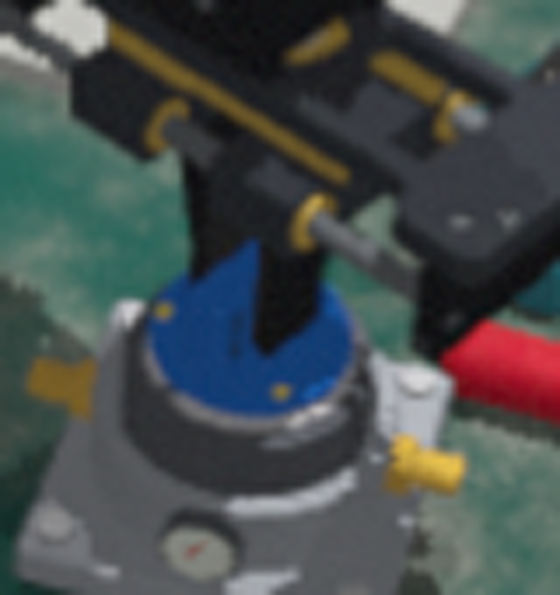

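>>> apply_moves([
  [[0,0,-0.003,0,0,-0.004],[0,0,-0.005,0,0,-0.004],[0,0,-0.005,0,0,-0.004],[0,0,-0.005,0,0,-0.004]],
])

```text
clock: 15.47
position: [0.477, -0.1447, 0.0795]
ee_rot: [180.0, 0.1, -15.3]
wrist_force: [3.2, -3.6, -3.7]
opening: 0.156
```

```bash
python3 mv.py 0.477 -0.1444 0.0790 -15.6
```

```text
t 15.47 pos [ 0.477  -0.1447  0.0795] rot [ 1.7996e+02  8.0000e-02 -1.5280e+01] F [ 3.24 -3.56 -3.66] M [-1.042 -0.674  0.254] op 0.156 q [-25.  28.  48. 121. -30.  43. -63.]
rem rows: shift [-0.0005 -0.0012  0.0025] turn [0.0007 0.0013 0.0053]
```

>>> apply_moves([
  [[0,0,0.002,0,0,0],[0,0,0.002,0,0,0],[0,0,0.002,0,0,0],[0,0,0.002,0,0,0],[0,0,0.002,0,0,0],[0,0,0.002,0,0,0]],
], claw=0.45)

```text
clock: 15.97
position: [0.4768, -0.1442, 0.0791]
ee_rot: [-180.0, 0.1, -15.3]
wrist_force: [0.3, 0.5, -0.5]
opening: 0.434
```

>>> apply_moves([
  [[0,0,-0.05,0,0,0],[0,0,-0.15,0,0,0],[0,0,-0.3,0,0,0],[0,0,-0.45,0,0,0],[0,0,-0.6,0,0,0],[0,0,-0.6,0,0,0]],
])

```text
clock: 16.47
position: [0.4804, -0.1465, 0.2048]
ee_rot: [-179.9, -0.5, -15.3]
wrist_force: [1.1, -1.2, -0.0]
opening: 0.45
```

```bash
python3 - <<'E'
from h import *
im=cv2.cvtColor(grab_frame("scene"),cv2.COLOR_RGB2BGR); cv2.imwrite("pics/scene7.png",im)
S=7;x0,y0=295,215
b=cv2.resize(im[215:300,295:375],None,fx=S,fy=S,interpolation=cv2.INTER_CUBIC)
b2=b.copy(); t=np.linspace(0,2*np.pi,73)
for z,r,c in((.0435+.0295,.03,(0,255,255)),(.0435+.0235,.03,(0,0,255)),(.062,.037,(255,0,255))):
    p=(proj("scene",np.c_[.4753+r*np.cos(t),-.1442+r*np.sin(t),np.full(73,z)])-[x0,y0])*S+3
    cv2.polylines(b2,[p.astype(int)],False,c,1)
for k in range(3):
    a=np.radians(-15.5+120*k)
    p=((proj("scene",[[.4753+.026*np.cos(a),-.1442+.026*np.sin(a),.073]])-[x0,y0])*S+3)[0]
    cv2.circle(b2,tuple(int(v) for v in p),5,(0,255,0),1)
cv2.imwrite("pics/s7c.png",np.hstack([b,b2])[:, :] if False else cv2.resize(np.hstack([b,b2]),(800,425)))
E
python3 mv.py 0.477 -0.1444 0.2 -15.6
```

```text
t 16.52 pos [ 0.4792 -0.1454  0.2025] rot [-179.91   -0.29  -15.27] F [ 0.09  0.45 -0.51] M [ 0.019  0.217 -0.027] op 0.446 q [-35.  17.  58. 115. -18.  57. -74.]
rem rows: shift [-0.012  -0.0017  0.0122] turn [-0.0016 -0.0048  0.0055]
```

View pics/s7c.png

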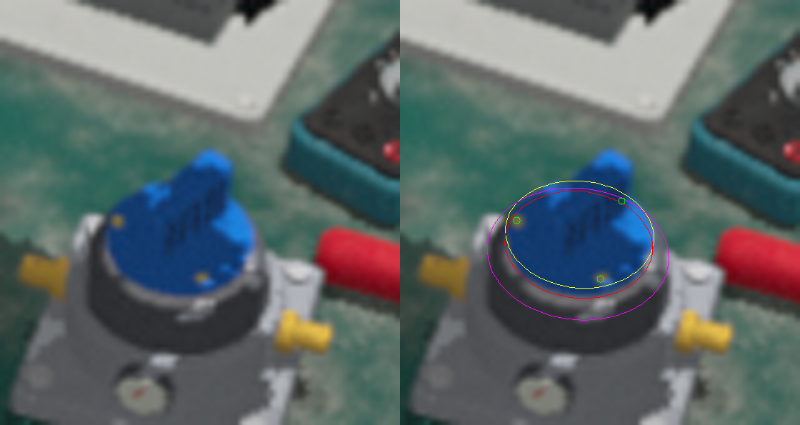

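View pics/scene7.png

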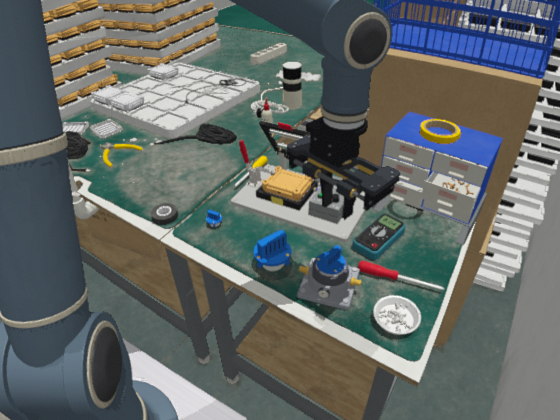

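```bash
python3 - <<'E'
from workcell import close_job, telemetry
print(telemetry.sense()['dq'].round(2)); print(close_job())
E
```

```text
[ 1.13  2.5  -2.55  3.59 -1.23 -0.72  0.87]
the job is handed in; nothing more can be done
None
```

I fitted the middle-sized cartridge (the one with the 60 mm flange) into the filter head and handed the job in at about 16.5 s. No verdict came back, so the result rests on my own checks.

**What I did:** I measured the slots in both pictures at about 28.4° in the world frame. The lugs dropped in there on the first try. I pressed to a load of about 9 N and twisted clockwise about 44°, until the torque at the stop rose to about 0.36 N m. I then eased up into the notches and let go.

**Last checks that agreed:**
- **Lock:** lifting gently before release met a resistance of about 3 N.
- **Pose:** after release, the yellow dots in the scene picture lie on the predicted locked pose, with the origin 43.5 mm above the head's and yaw about -15.5°.
- **Robot:** the gripper was clear of everything, about 12 cm above where it let go. The arm was still settling slightly when I handed in.
- **Bystanders:** the dish, multimeter and screwdriver look unmoved in the last scene picture. I did not measure them, and I did not check the tape separately.

**Checks that were off:**
- **Torque at the stop:** 0.36 N m is at or slightly above the 0.15 to 0.3 N m suggested. I backed off a little afterwards.
- **Sideways force:** it reached about 4 to 5 N while easing up. One small corrective shift did not reduce it, and it vanished on release.
- **Cameras:** they disagreed by up to about 2 mm on the cartridge's position before the grasp, which is within the stated calibration.

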